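# Microscope objectives back on their stand in order of length

## Task

The cleaned microscope objectives go back on the stand: set one upright in the middle of each jar bottom, in order of length, so that the longest (blue, for oil immersion) stands at the end of the row beside the amber oil bottle, then green, yellow, and the shortest (red) at the other end. Keep them upright, set them down rather than dropping them, and leave the oil and cleaner bottles standing where they are.

Things in the scene. Friction and masses are not known exactly. Their poses are not given: they have to be found in the camera images.
- objective_red_center (a point): Microscope objective with a red cone band, the shortest of four: 48 mm tall overall, standing upright on its thread (32 mm dia, 5 mm high), straight steel barrel (with a black knurled ring) 36 mm dia from 5 mm to 30 mm above its foot, above it the coloured cone narrowing to a 16-23 mm nose with the lens on top. Loose, 200 g nominal. Point: on its axis, half-way up (24 mm above its foot); z along the axis, up.
- objective_yellow_center (a point): Microscope objective with a yellow cone band, the second shortest of four: 60 mm tall overall, standing upright on its thread (32 mm dia, 5 mm high), straight steel barrel (with a black knurled ring) 36 mm dia from 5 mm to 37 mm above its foot, above it the coloured cone narrowing to a 16-23 mm nose with the lens on top. Loose, 250 g nominal. Point: on its axis, half-way up (30 mm above its foot); z along the axis, up.
- objective_green_center (a point): Microscope objective with a green cone band, the second longest of four: 72 mm tall overall, standing upright on its thread (32 mm dia, 5 mm high), straight steel barrel (with a black knurled ring) 38 mm dia from 5 mm to 45 mm above its foot, above it the coloured cone narrowing to a 16-23 mm nose with the lens on top. Loose, 310 g nominal. Point: on its axis, half-way up (36 mm above its foot); z along the axis, up.
- objective_blue_center (a point): Microscope objective with a blue cone band, the longest of four: 84 mm tall overall, standing upright on its thread (32 mm dia, 5 mm high), straight steel barrel (with a black knurled ring) 40 mm dia from 5 mm to 52 mm above its foot, above it the coloured cone narrowing to a 16-23 mm nose with the lens on top. Loose, 380 g nominal. Point: on its axis, half-way up (42 mm above its foot); z along the axis, up.
- jar_bottom_1_top (a point): Jar bottom 1 of four alike in a row along the stand: black round base 60 mm dia with a raised flat top 54 mm dia lined with grey felt, bolted to a 6 mm aluminium strip 70 x 310 mm (does not move). Point: middle of its flat top, 20 mm above the table; z up, y along the row towards the jar bottoms of higher number; neighbours 66 to 86 mm apart.
- jar_bottom_2_top (a point): Jar bottom 2 of four alike in a row along the stand: black round base 60 mm dia with a raised flat top 54 mm dia lined with grey felt, bolted to a 6 mm aluminium strip 70 x 310 mm (does not move). Point: middle of its flat top, 20 mm above the table; z up, y along the row towards the jar bottoms of higher number; neighbours 66 to 86 mm apart.
- jar_bottom_3_top (a point): Jar bottom 3 of four alike in a row along the stand: black round base 60 mm dia with a raised flat top 54 mm dia lined with grey felt, bolted to a 6 mm aluminium strip 70 x 310 mm (does not move). Point: middle of its flat top, 20 mm above the table; z up, y along the row towards the jar bottoms of higher number; neighbours 66 to 86 mm apart.
- jar_bottom_4_top (a point): Jar bottom 4 of four alike in a row along the stand: black round base 60 mm dia with a raised flat top 54 mm dia lined with grey felt, bolted to a 6 mm aluminium strip 70 x 310 mm (does not move). Point: middle of its flat top, 20 mm above the table; z up, y along the row towards the jar bottoms of higher number; neighbours 66 to 86 mm apart.
- oil_bottle_center (a point): Small amber glass bottle of immersion oil with a black cap, 30 mm dia, 65 mm tall, standing loose on the table just beyond one end of the row of jar bottoms (either end); to be left where it stands. Point: on its axis half-way up; z up.
- cleaner_bottle_center (a point): White plastic bottle of lens cleaner with a grey cap, 34 mm dia, 80 mm tall, standing loose on the table just beyond the other end of the row; to be left where it stands. Point: on its axis half-way up; z up.

How it is judged (in metres and radians):
At the end, for the whole second after the job is handed in: Each objective stands upright (within 7 degrees) and at rest on its own jar bottom, its axis within 10 mm of the middle: blue on the one beside the amber oil bottle, then green, yellow, and red at the far end; both bottles are still standing (((y of oil_bottle_center in the frame of jar_bottom_2_top below 0 m and horizontal distance between objective_red_center and jar_bottom_4_top below 0.01 m and z of objective_red_center in the frame of jar_bottom_4_top between 0.019 and 0.029 m and horizontal distance between objective_yellow_center and jar_bottom_3_top below 0.01 m and z of objective_yellow_center in the frame of jar_bottom_3_top between 0.025 and 0.035 m and horizontal distance between objective_green_center and jar_bottom_2_top below 0.01 m and z of objective_green_center in the frame of jar_bottom_2_top between 0.031 and 0.041 m and horizontal distance between objective_blue_center and jar_bottom_1_top below 0.01 m and z of objective_blue_center in the frame of jar_bottom_1_top between 0.037 and 0.047 m) or (y of oil_bottle_center in the frame of jar_bottom_2_top above 0 m and horizontal distance between objective_red_center and jar_bottom_1_top below 0.01 m and z of objective_red_center in the frame of jar_bottom_1_top between 0.019 and 0.029 m and horizontal distance between objective_yellow_center and jar_bottom_2_top below 0.01 m and z of objective_yellow_center in the frame of jar_bottom_2_top between 0.025 and 0.035 m and horizontal distance between objective_green_center and jar_bottom_3_top below 0.01 m and z of objective_green_center in the frame of jar_bottom_3_top between 0.031 and 0.041 m and horizontal distance between objective_blue_center and jar_bottom_4_top below 0.01 m and z of objective_blue_center in the frame of jar_bottom_4_top between 0.037 and 0.047 m)) and angle between each of objective_red_center, objective_yellow_center, objective_green_center, objective_blue_center's own z axis and vertical below 0.12 rad and linear speed of each of objective_red, objective_yellow, objective_green, objective_blue below 0.02 m/s and angular speed of each of objective_red, objective_yellow, objective_green, objective_blue below 0.2 rad/s and angle between each of oil_bottle_center, cleaner_bottle_center's own z axis and vertical below 0.3 rad); the robot touches nothing.
It fails at once if an objective is tipped over (angle between any of objective_red_center, objective_yellow_center, objective_green_center, objective_blue_center's own z axis and vertical above 0.6 rad).
It fails at once if an objective is dropped (falls free from more than about 25 mm) ((linear speed of objective_red above 0.7 m/s and contact force between objective_red and the fingers below 0.05 N) or (linear speed of objective_yellow above 0.7 m/s and contact force between objective_yellow and the fingers below 0.05 N) or (linear speed of objective_green above 0.7 m/s and contact force between objective_green and the fingers below 0.05 N) or (linear speed of objective_blue above 0.7 m/s and contact force between objective_blue and the fingers below 0.05 N)).
It fails at once if a bottle is knocked over (angle between any of oil_bottle_center, cleaner_bottle_center's own z axis and vertical above 0.6 rad).
It fails at once if a bottle is pushed more than 25 mm from its place (distance of any of oil_bottle_center, cleaner_bottle_center from where it was at the start of the episode above 0.025 m).
It also fails if it takes over 115 s, if anything falls off the work surface, if the arm or the gripper's body presses on something with over 40 N, if the wrist force passes 120 N, or if a joint passes its speed limit or range.

## Robot

A 6-joint arm with a two-finger parallel gripper is mounted at the origin on the work surface. World frame = base frame: x ahead of the robot, y to its left, z up, the work surface at z = 0. Lengths are in mm, angles in rad, forces in N, time in s.
With the tool pointing down it reaches from about 350 to 775 mm from the base axis. Payload 7.3 kg.
Tool frame: the origin (TCP) lies between the finger pads; the fingertips stand 8 mm ahead of it and the grasp point (between the pads) lies 11 mm behind it; y points along the fingers, z is the direction in which the jaws open and shut, and the axes are right-handed (so a half turn about y gives the same grasp; the last joint's range is limited). The gripper opens to 92 mm and grips with 3 to 60 N. Pads are 19 mm wide; open, the fingers measure 130 mm over their backs; the gripper's body (75 mm by 190 mm) begins 47 mm behind the grasp point.
Start: joints at [1.176, 0.342, 1.524, -0, 1.275, -0.146], TCP at [129.26, 508.857, 234.741] pointing down, gripper open.
Joint ranges: [-2.53, 2.53], [-0.77, 2.02], [0.04, 2.7], [-1, 4.14], [0.28, 2.66], [-3.11, 3.11]. Speed limits (rad/s): [2.57, 2.57, 3.14, 3.14, 3.14, 3.14].

## Interface

Orientations are given as [roll, pitch, yaw] about the fixed x, y, z axes, in that order (R = Rz(yaw) Ry(pitch) Rx(roll)).
In Python, from plant import bot, vision, job gives the robot as it stands. The module is installed in compiled form; this text tells all that it offers.
- The arm moves only by the tool arm_command, never from a script. Its argument "deltas" is a list of rows, each a list of 4 numbers: the shift along the tool's x, y, z in m, then the turn about the tool's y in degrees. In form: [[x, y, z, twist], ...]. A call has 1 to 5 rows; each row shifts and turns the commanded pose from where the row before left it, along the tool's axes as they then stand; what a row does not reach is not made up. A row lasts 1/10 s, in which the tool goes at most 50 mm and 8.59 degrees, less where a joint would pass 70% of its speed; a pose out of reach is approached as far as the arm can. A call is refused whole if a number of a shift passes 0.05 or a number of a turn 8.59, either way. A call with a gripper value outside its range is refused whole. "claw" is the closure in counts, from 0 (fully open) to 255 (shut), set as the call begins (left out, the last holds). The fingers move at their own pace and stop on an object; the grip force is fixed at half the most. Time passes only in rows, so rows that do not move let the fingers close. It gives the time, the measured TCP pose, the force and the opening at its end, in the units of the state.
- bot.get_obs(): the state, without advancing time (a new reading comes with each control period).
- vision.capture(name): name is "scene" or "side" or "wrist"; returns a dict with "img" (480x640x3 uint8, red, green, blue), "camera_matrix" (3x3 intrinsics, pixels), "world_to_cam" (4x4, takes a point from world to camera coordinates); the wrist camera has in their place "mount" (4x4, takes a point from camera to tool coordinates, whose origin is the TCP and whose axes are the tool frame's). Camera axes: x right, y down, z forward; pixel columns grow to the right and rows downward; lengths in mm; the calibration is good to about 2 mm. A picture is of the moment at which its call begins: read the wrist's pose just before it. There is no depth.
- job.close_job(): hands the job in, once; it reports no verdict.
Trained networks look in a picture, given as the dict that the camera call returned (one of the last four; its "shot" number tells which), for a name from the list of things; names that differ only in an ending like _2 or _b are one class to them, and where a whole thing is asked for, a point or a joint stands for the part that bears it (a point fixed in the world has none). Each returns a list of dicts, best first, with "confidence" (0 to 1); they miss things now and then, are a little off and sometimes report something else, mostly with a low value. They report only what shows in the picture. A call takes as long as a camera call.
- vision.find_in(picture, name): "xyz" ([x, y, z] in mm, in the coordinates of the camera as it stood for that picture, good to about 4 mm: the middle of the surface that is visible of it).
- vision.regions_of(picture, name): "mask" (480x640 bool, what is visible of it).
The state is a dict: "time": time; "joint_positions": joint angles; "dq": joint speeds; "tau": joint torques, N m; "tool_pos": TCP position; "tcp_rot": TCP orientation; "contact_force": force on the tool from outside, world axes, zero at the start; "moment": the same for the moment, N m; "grip_width": finger opening in mm.
Only numpy, scipy, OpenCV 4.12 (cv2) and the standard library are available. Lean on these libraries where they do the work, as an engineer would, in place of code of your own. Each camera call takes 0.05 s, during which the arm holds its last target. There are 200 camera calls.

## Working session

There is one attempt and no reset: what is moved stays moved. The work goes in short steps, Python scripts to look and compute and a tool call to move; the robot and the scene stay as the last step left them, time stands still between calls to the robot, and variables do not carry over. Pictures are saved under pics/ and viewed, about 12 in all and at most 16, crops included, and the job is handed in when it is done.

Besides the shell and the picture viewer there is one more tool, called after "Emit:" as a command line: name --pt "numbers of a row" for each row, then --argument value for the rest. arm_command: Moves the arm, as the interface text tells. Its arguments: {"type":"object","properties":{"deltas":{"type":"array","items":{"type":"array","items":{"type":"number"}}},"claw":{"type":"number"}},"required":["deltas"]}

```bash
mkdir -p pics; cat > h.py <<'E'
import numpy as np, cv2
from plant import bot, vision, job
from scipy.spatial.transform import Rotation as R
def save(p,n): cv2.imwrite(f'pics/{n}.png',p['img'][:,:,::-1])
def toworld(p,x,obs=None):
    x=np.append(x,1)
    if 'mount' in p:
        T=np.eye(4);T[:3,:3]=R.from_euler('xyz',obs['tcp_rot']).as_matrix();T[:3,3]=obs['tool_pos']
        return (T@p['mount']@x)[:3]
    return (np.linalg.inv(p['world_to_cam'])@x)[:3]
names=['objective_red_center','objective_yellow_center','objective_green_center','objective_blue_center','jar_bottom_1_top','oil_bottle_center','cleaner_bottle_center']
E
python3 - <<'E'
from h import *
o=bot.get_obs();print({k:np.round(v,3) for k,v in o.items()})
print(R.from_euler('xyz',o['tcp_rot']).as_matrix().round(3))
for c in ['scene','side']:
    p=vision.capture(c);save(p,c)
    print(c,np.linalg.inv(p['world_to_cam']).round(2).tolist())
    for n in names:
        for d in vision.find_in(p,n): print(n,round(d['confidence'],2),toworld(p,d['xyz']).round(1))
E
```

```text
{'time': np.float64(0.0), 'joint_positions': array([ 1.176,  0.343,  1.525, -0.   ,  1.275, -0.146]), 'dq': array([-0.002, -0.   ,  0.002, -0.   ,  0.001,  0.   ]), 'tau': array([  0.   , -43.125, -24.421,   0.072,   0.056,  -0.   ]), 'tool_pos': array([129.103, 508.471, 234.036]), 'tcp_rot': array([-1.572,  0.   , -0.249]), 'contact_force': array([-0.003, -0.195,  0.073]), 'moment': array([ 0.012, -0.031, -0.019]), 'grip_width': np.float64(91.885)}
[[ 0.969 -0.001  0.246]
 [-0.246 -0.001  0.969]
 [-0.    -1.    -0.002]]
scene [[-0.83, 0.36, -0.42, 944.68], [0.56, 0.51, -0.65, 640.84], [-0.02, -0.78, -0.63, 658.08], [0.0, 0.0, 0.0, 1.0]]
objective_red_center 0.86 [497.3 343.4  30.5]
objective_yellow_center 0.67 [ 522.9 -304.1   31. ]
objective_green_center 0.63 [500.2 117.1  40.5]
objective_blue_center 0.77 [ 511.9 -108.1   44.6]
jar_bottom_1_top 0.86 [ 635.3 -139.1   22.1]
oil_bottle_center 0.66 [662.8 176.4  33.9]
cleaner_bottle_center 0.8 [ 626.9 -231.6   39. ]
cleaner_bottle_center 0.67 [ 513.9 -106.9   46.9]
side [[-0.79, -0.38, 0.49, 191.34], [-0.61, 0.46, -0.64, 512.58], [0.02, -0.8, -0.6, 553.2], [0.0, 0.0, 0.0, 1.0]]
objective_red_center 0.63 [473.9 345.9  32.6]
objective_yellow_center 0.96 [ 513.7 -301.6   33.8]
objective_green_center 0.74 [486.8 115.8  41.8]
objective_blue_center 0.84 [ 499.5 -101.4   46. ]
jar_bottom_1_top 0.75 [ 623.1 -136.7   18.4]
oil_bottle_center 0.81 [651.4 174.9  34.6]
cleaner_bottle_center 0.82 [ 611.5 -229.1   43.2]
```

View pics/scene.png

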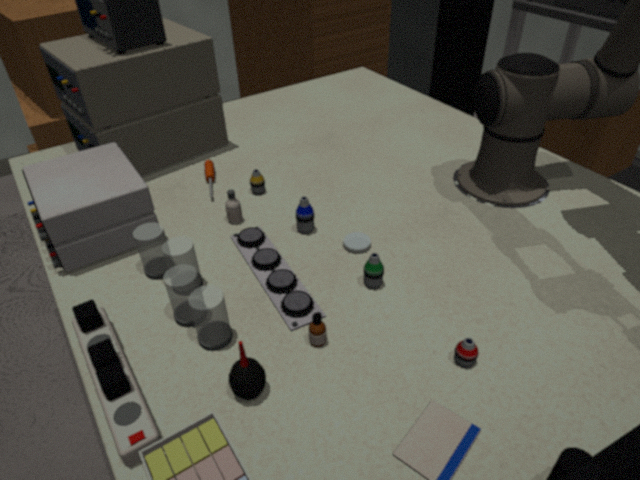

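View pics/side.png

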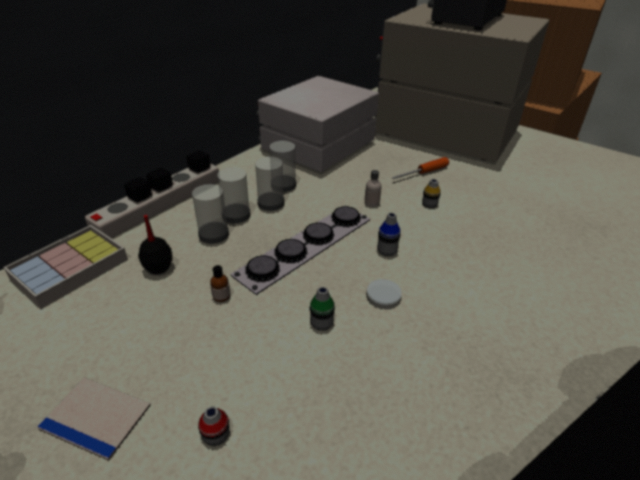

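The row runs along y, with the four jar bottoms at pixels (251,237) to (297,303) in the scene view. The amber bottle stands beside the near (+y) end at (317,330) and the white cleaner at the far (-y) end. The blue, green, red and yellow objectives are all upright and clear, and four glass jars stand behind the row. Next I fit silhouettes to get positions.

```bash
cat >> h.py <<'E'
from scipy.optimize import least_squares
def w2c(p,obs=None):
    if 'mount' in p:
        T=np.eye(4);T[:3,:3]=R.from_euler('xyz',obs['tcp_rot']).as_matrix();T[:3,3]=obs['tool_pos']
        return np.linalg.inv(T@p['mount'])
    return p['world_to_cam']
def proj(p,W,P):
    c=(W[:3,:3]@P.T).T+W[:3,3]; u=(p['camera_matrix']@c.T).T
    return u[:,:2]/u[:,2:]
def hullc(p,W,prof,xy):
    a=np.linspace(0,2*np.pi,40)
    P=np.concatenate([np.c_[xy[0]+r*np.cos(a),xy[1]+r*np.sin(a),0*a+z] for r,z in prof])
    h=cv2.convexHull(proj(p,W,P).astype(np.float32)); m=cv2.moments(h)
    return np.array([m['m10']/m['m00'],m['m01']/m['m00']]),m['m00']
def obj(h,b,d): return [(16,0),(d/2,5),(d/2,b),(10,h)]
prof={'objective_red_center':obj(48,30,36),'objective_yellow_center':obj(60,37,36),'objective_green_center':obj(72,45,38),'objective_blue_center':obj(84,52,40),
'jar_bottom_1_top':[(30,6),(30,16),(27,20)],'oil_bottle_center':[(15,0),(15,45),(8,65)],'cleaner_bottle_center':[(17,0),(17,55),(9,80)]}
def fit(views,prof,x0):
    """views: (picture, W, mask centroid)"""
    f=lambda x:np.concatenate([hullc(p,W,prof,x)[0]-c for p,W,c in views])
    s=least_squares(f,x0); return s.x,np.abs(s.fun).max()
def cen(m):
    ys,xs=np.nonzero(m); return np.array([xs.mean(),ys.mean()])
E
python3 - <<'E'
from h import *
ps=[vision.capture(c) for c in ['scene','side']]
for n in names:
    L=[]
    for p in ps:
        A=[]
        for d in vision.regions_of(p,n):
            if d['confidence']<.3: continue
            v=(p,p['world_to_cam'],cen(d['mask'])); x,e=fit([v],prof[n],[600,0])
            A.append((v,x,d['mask'].sum(),hullc(p,v[1],prof[n],x)[1],d['confidence']))
        L.append(A)
        print(n,[(a[1].round(1).tolist(),int(a[2]),int(a[3]),round(a[4],2)) for a in A])
    for a in L[0]:
        for b in L[1]:
            if np.hypot(*(a[1]-b[1]))<25:
                x,e=fit([a[0],b[0]],prof[n],a[1]);print('   ->',x.round(1),round(e,2))
p=ps[0]
for u in [(155,272),(187,283),(187,320),(215,343),(150,228),(178,243),(181,271),(207,294)]:
    r=p['world_to_cam'][:3,:3].T@np.linalg.inv(p['camera_matrix'])@[*u,1]; o=np.linalg.inv(p['world_to_cam'])[:3,3]
    print(u,[(o+r*(z-o[2])/r[2]).round()[:2].tolist() for z in (0,80)])
E
```

```text
objective_red_center [([0.0, 0.0], 582, 289, 0.79)]
objective_red_center [([609.4, 0.0], 947, 477, 0.58), ([450.0, 0.0], 810, 573, 0.56)]
objective_yellow_center [([600.0, 0.0], 311, 492, 0.55)]
objective_yellow_center [([443.7, 0.0], 410, 689, 0.77)]
objective_green_center [([449.4, 0.0], 628, 541, 0.83), ([637.5, 0.0], 704, 621, 0.67), ([609.4, 0.0], 519, 607, 0.53)]
objective_green_center [([600.0, 0.0], 891, 708, 0.59)]
   -> [568.   0.] 75.27
objective_blue_center [([562.5, 0.0], 575, 702, 0.89), ([452.3, 0.0], 610, 651, 0.66)]
objective_blue_center [([474.6, 0.0], 772, 974, 0.65)]
   -> [459.4   0. ] 41.89
jar_bottom_1_top [([637.5, 0.0], 537, 631, 0.83)]
jar_bottom_1_top [([562.5, 0.0], 511, 719, 0.76)]
oil_bottle_center [([609.4, 0.0], 472, 445, 0.88)]
oil_bottle_center [([745.3, 0.0], 569, 457, 0.6)]
cleaner_bottle_center [([675.0, 0.0], 398, 653, 0.7)]
cleaner_bottle_center [([562.5, 0.0], 442, 749, 0.94)]
(155, 272) [[830.0, -169.0], [844.0, -70.0]]
(187, 283) [[789.0, -100.0], [808.0, -10.0]]
(187, 320) [[825.0, -8.0], [840.0, 71.0]]
(215, 343) [[805.0, 71.0], [822.0, 140.0]]
(150, 228) [[790.0, -321.0], [809.0, -204.0]]
(178, 243) [[757.0, -232.0], [780.0, -126.0]]
(181, 271) [[785.0, -141.0], [805.0, -46.0]]
(207, 294) [[769.0, -49.0], [790.0, 35.0]]
```

```bash
sed -i 's/least_squares(f,x0)/least_squares(f,x0,diff_step=1e-3,x_scale=100)/; s/\[600,0\]/[600,50]/' h.py
python3 - <<'E'
from h import *
ps=[vision.capture(c) for c in ['scene','side']]
for n in names:
    L=[]
    for p in ps:
        A=[]
        for d in vision.regions_of(p,n):
            if d['confidence']<.3: continue
            v=(p,p['world_to_cam'],cen(d['mask'])); x,e=fit([v],prof[n],[600,50])
            A.append((v,x,d['mask'].sum(),hullc(p,v[1],prof[n],x)[1],d['confidence']))
        L.append(A)
        print(n,[(a[1].round(1).tolist(),a[0][2].round().tolist(),int(a[2]),int(a[3]),round(a[4],2)) for a in A])
    for a in L[0]:
        for b in L[1]:
            if np.hypot(*(a[1]-b[1]))<25:
                x,e=fit([a[0],b[0]],prof[n],a[1]);print('   ->',x.round(1),round(e,2))
for p,us in zip(ps,[[(251,238),(266,260),(281,282),(297,304)],[(346,216),(319,234),(291,251),(262,268)]]):
  for u in us: print(u,fit([(p,p['world_to_cam'],np.array(u))],prof['jar_bottom_1_top'],[640,0])[0].round(1))
p=vision.capture('wrist');print(p['mount'].round(2).tolist(),p['camera_matrix'].tolist())
E
```

```text
objective_red_center [([483.6, 338.7], [465.0, 353.0], 604, 615, 0.87)]
objective_red_center [([481.5, 339.5], [214.0, 426.0], 957, 1021, 0.67)]
   -> [482.3 339.1] 0.75
objective_yellow_center [([518.8, -314.8], [257.0, 182.0], 326, 337, 0.57)]
objective_yellow_center [([517.8, -312.4], [431.0, 194.0], 428, 438, 0.71), ([511.8, -125.1], [389.0, 236.0], 741, 542, 0.6)]
   -> [ 518.6 -313.9] 0.41
objective_green_center [([493.9, 109.8], [373.0, 272.0], 591, 634, 0.66)]
objective_green_center [([490.4, 110.3], [322.0, 310.0], 892, 926, 0.58)]
   -> [491.8 109.4] 0.78
objective_blue_center [([507.3, -112.9], [304.0, 216.0], 560, 600, 0.75)]
objective_blue_center [([504.9, -111.4], [389.0, 236.0], 767, 822, 0.93)]
   -> [ 506.1 -112.7] 0.59
jar_bottom_1_top [([624.6, -145.5], [251.0, 237.0], 465, 489, 0.95)]
jar_bottom_1_top [([625.6, -145.1], [346.0, 216.0], 527, 505, 0.97)]
   -> [ 625.1 -145. ] 0.2
oil_bottle_center [([659.8, 168.3], [316.0, 331.0], 504, 561, 0.84)]
oil_bottle_center [([510.3, -122.4], [389.0, 236.0], 760, 491, 0.46)]
cleaner_bottle_center [([621.1, -233.9], [233.0, 208.0], 449, 495, 0.93)]
cleaner_bottle_center [([617.0, -232.4], [373.0, 190.0], 469, 541, 0.79)]
   -> [ 619.4 -234.5] 0.77
(251, 238) [656.4   0. ]
(266, 260) [647.   0.]
(281, 282) [637.6   0. ]
(297, 304) [626.2   0. ]
(346, 216) [ 625.4 -146.2]
(319, 234) [606.8   0. ]
(291, 251) [643.6   0. ]
(262, 268) [647.  81.]
[[0.0, 0.97, 0.25, -68.54], [-0.0, -0.25, 0.97, -149.13], [1.0, -0.0, 0.0, 0.0], [0.0, 0.0, 0.0, 1.0]] [[380.14170483814553, 0.0, 315.0520075783203], [0.0, 380.14170483814553, 235.57469341995505], [0.0, 0.0, 1.0]]
```

Emit:
arm_command --pt "0 0 0 8.4" --pt "0 0 0 8.4" --pt "0 0 0 8.4" --pt "0 0 0 8.4" --pt "0 0 0 8.4"

```text
time: 2.95
tool_pos: [129.3, 508.9, 234.8]
tcp_rot: [-1.571, 0.0, -0.988]
contact_force: [0.2, 0.1, 0.1]
grip_width: 92.0
```

Emit:
arm_command --pt "0 0 0 8.4" --pt "0 0 0 8.4" --pt "0 0 0 8.4" --pt "0 0 0 8.4" --pt "0 0 0 0"

```text
time: 3.45
tool_pos: [129.3, 508.8, 234.7]
tcp_rot: [-1.571, 0.0, -1.57]
contact_force: [-0.6, 0.0, -0.1]
grip_width: 92.0
```

```bash
python3 - <<'E'
from h import *
o=bot.get_obs();print(o['time'],o['tool_pos'].round(1),o['joint_positions'].round(2));print(R.from_euler('xyz',o['tcp_rot']).as_matrix().round(3))
ps=[vision.capture(c) for c in ['scene','side']]
for p,us in zip(ps,[[(251,238),(266,260),(281,282),(297,304)],[(346,216),(319,234),(291,251),(262,268)]]):
  for u in us: print(u,fit([(p,p['world_to_cam'],np.array(u))],prof['jar_bottom_1_top'],[640,50])[0].round(1))
p=ps[0]
for u in [(210,162),(212,198),(357,242)]:
    r=p['world_to_cam'][:3,:3].T@np.linalg.inv(p['camera_matrix'])@[*u,1]; q=np.linalg.inv(p['world_to_cam'])[:3,3]
    print(u,(q-r*q[2]/r[2]).round())
E
```

```text
3.45 [129.3 508.8 234.7] [ 1.18  0.34  1.52 -0.    1.28  1.17]
[[ 0.001  0.     1.   ]
 [-1.     0.     0.001]
 [-0.    -1.     0.   ]]
(251, 238) [ 625.1 -142.3]
(266, 260) [633.4 -59.9]
(281, 282) [640.8  14. ]
(297, 304) [646.   81.6]
(346, 216) [ 625.4 -146.2]
(319, 234) [630.5 -62.1]
(291, 251) [638.4  12.3]
(262, 268) [647.  81.]
(210, 162) [ 557. -522.    0.]
(212, 198) [ 625. -353.    0.]
(357, 242) [440. -11.   0.]
```

Emit:
arm_command --pt "0.019 0 0.039 0" --pt "0.019 0 0.039 0" --pt "0.019 0 0.039 0" --pt "0.019 0 0.039 0" --pt "0.019 0 0.039 0"

```text
time: 4.05
tool_pos: [325.9, 413.4, 234.9]
tcp_rot: [-1.571, 0.0, -1.564]
contact_force: [-0.1, 1.2, -0.3]
grip_width: 91.5
```

Emit:
arm_command --pt "0.019 0 0.039 0" --pt "0.019 0 0.039 0" --pt "0.019 0 0.039 0" --pt "0.019 0 0.039 0" --pt "0 0 0 0"

```text
time: 4.55
tool_pos: [485.0, 335.9, 234.1]
tcp_rot: [-1.569, -0.001, -1.57]
contact_force: [-1.3, -0.1, 0.1]
grip_width: 91.8
```

```bash
cat > w.py <<'E'
from h import *
import sys
def look(n,x0,z=0,tag=None):
    o=bot.get_obs(); p=vision.capture('wrist'); W=w2c(p,o)
    print(o['time'],o['tool_pos'].round(1),R.from_euler('xyz',o['tcp_rot']).as_matrix()[:,2].round(3))
    if tag: save(p,tag)
    for d in vision.regions_of(p,n):
        if d['confidence']<.3: continue
        pr=[(r,h+z) for r,h in prof[n]]
        x,e=fit([(p,W,cen(d['mask']))],pr,x0)
        dd=x-o['tool_pos'][:2]
        print(n,x.round(1),'area',int(d['mask'].sum()),int(hullc(p,W,pr,x)[1]),round(d['confidence'],2),'px',cen(d['mask']).round(),'tool move x,z mm',(-dd[1]).round(1),dd[0].round(1))
if __name__=='__main__':
    look('objective_'+sys.argv[1]+'_center' if sys.argv[1]!='jar' else 'jar_bottom_1_top',[float(sys.argv[2]),float(sys.argv[3])],float(sys.argv[4]) if len(sys.argv)>4 else 0,sys.argv[5] if len(sys.argv)>5 else None)
E
python3 w.py red 482 339 0 w1
```

```text
4.55 [485.  335.9 234.1] [1.    0.001 0.001]
objective_red_center [481.9 339.7] area 1229 1231 0.65 px [312. 205.] tool move x,z mm -3.8 -3.0
```

View pics/w1.png

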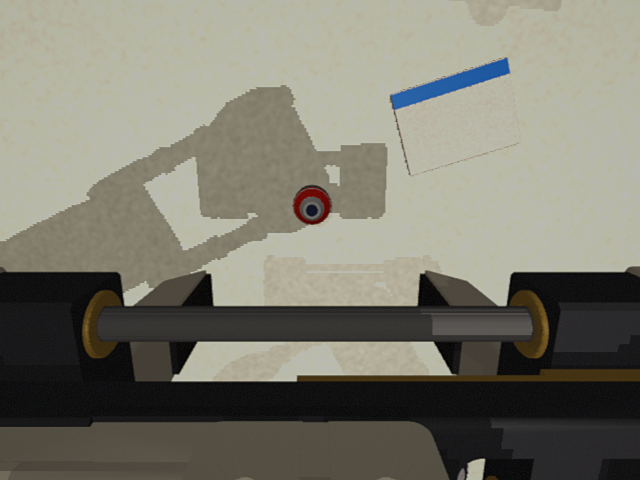

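Red is centred at (312,205), and the three views agree to within 2 mm. Descending to grasp.

Emit:
arm_command --pt "-0.004 0.04 -0.003 0" --pt "0 0.045 0 0" --pt "0 0.045 0 0" --pt "0 0.045 0 0" --pt "0 0.025 0 0"

```text
time: 5.15
tool_pos: [474.3, 342.9, 31.5]
tcp_rot: [-1.575, -0.002, -1.565]
contact_force: [-0.0, -0.1, 0.4]
grip_width: 91.7
```

Emit:
arm_command --pt "0 0.015 0 0" --pt "0 0.008 0 0" --pt "0 0 0 0"

```text
time: 5.45
tool_pos: [476.4, 343.3, 11.2]
tcp_rot: [-1.572, -0.001, -1.566]
contact_force: [0.4, -0.2, -0.1]
grip_width: 92.1
```

Emit:
arm_command --pt "0 0 0 0" --pt "0 0 0 0" --pt "0 0 0 0" --pt "0 0 0 0" --pt "0 0 0 0" --claw 255

```text
time: 5.95
tool_pos: [477.9, 342.8, 12.1]
tcp_rot: [-1.57, 0.0, -1.568]
contact_force: [0.5, -1.0, 0.4]
grip_width: 56.5
```

Emit:
arm_command --pt "0.003 0.001 0.004 0" --pt "0 0 0 0" --pt "0 0 0 0" --pt "0 0 0 0" --pt "0 0 0 0"

```text
time: 6.45
tool_pos: [481.7, 339.7, 10.6]
tcp_rot: [-1.571, -0.0, -1.568]
contact_force: [0.6, -0.3, -0.6]
grip_width: 34.1
```

Emit:
arm_command --pt "0 0 0 0" --pt "0 0 0 0"

```text
time: 6.65
tool_pos: [481.6, 339.8, 10.7]
tcp_rot: [-1.571, -0.0, -1.568]
contact_force: [-0.9, -0.0, -1.7]
grip_width: 34.1
```

Emit:
arm_command --pt "0 -0.01 0 0" --pt "0 -0.03 0 0" --pt "0 -0.04 0 0" --pt "0 -0.04 0 0" --pt "0 -0.02 0 0"

```text
time: 7.15
tool_pos: [482.7, 340.5, 155.2]
tcp_rot: [-1.566, 0.003, -1.568]
contact_force: [-0.4, -1.1, -1.5]
grip_width: 34.0
```

```bash
python3 w.py red 482 339 140 w2; python3 -c "
import cv2;i=cv2.imread('pics/w2.png');cv2.imwrite('pics/w2c.png',i[200:440,180:460])"
```

```text
7.15 [482.7 340.5 155.2] [1.    0.003 0.005]
objective_red_center [482.3 342.8] area 4657 8021 0.77 px [315. 305.] tool move x,z mm -2.3 -0.4
```

View pics/w2c.png

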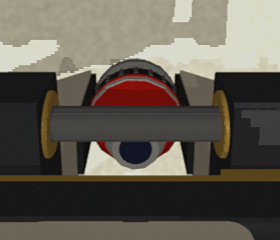

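Emit:
arm_command --pt "0.02 0 0.006 0" --pt "0.035 0 0.01 0" --pt "0.045 0 0.013 0" --pt "0.045 0 0.013 0" --pt "0.045 0 0.013 0"

```text
time: 7.75
tool_pos: [536.3, 148.3, 149.1]
tcp_rot: [-1.574, -0.0, -1.568]
contact_force: [1.4, -0.0, -1.7]
grip_width: 34.4
```

Emit:
arm_command --pt "0.045 0 0.013 0" --pt "0.045 0 0.013 0" --pt "0.045 0 0.013 0" --pt "0.045 0 0.013 0" --pt "0.045 0 0.014 0"

```text
time: 8.25
tool_pos: [603.0, -76.5, 148.9]
tcp_rot: [-1.574, 0.001, -1.568]
contact_force: [0.8, 0.7, -2.9]
grip_width: 34.4
```

Emit:
arm_command --pt "0.035 0 0.011 0" --pt "0.023 0 0.007 0" --pt "0.012 0 0.004 0" --pt "0 0 0 0" --pt "0 0 0 0"

```text
time: 8.75
tool_pos: [625.3, -143.6, 149.8]
tcp_rot: [-1.573, 0.001, -1.568]
contact_force: [0.2, 1.0, -2.2]
grip_width: 34.4
```

```bash
python3 w.py jar 632 -61 0 w3
```

```text
8.75 [ 625.3 -143.6  149.8] [ 1.     0.003 -0.002]
jar_bottom_1_top [ 624.6 -142.3] area 4561 4785 0.59 px [315. 225.] tool move x,z mm -1.3 -0.7
```

View pics/w3.png

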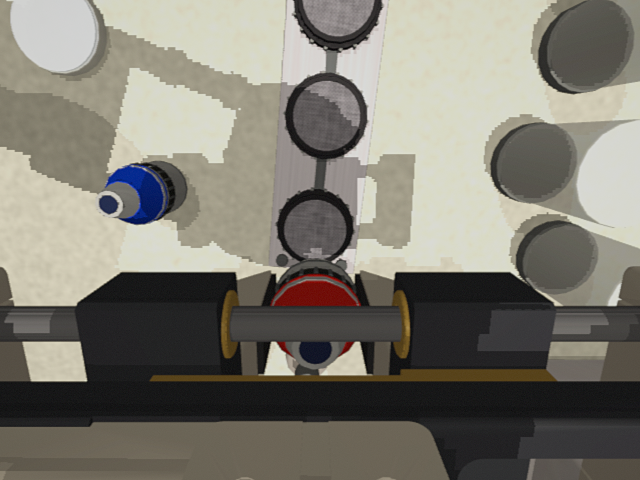

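The nearest jar bottom (315,225) is jar 1. It fits at (624.6,-142.3), within 3 mm of the other cameras, so red is aligned. Lowering.

Emit:
arm_command --pt "0 0.02 0 0" --pt "0 0.04 0 0" --pt "0 0.03 0 0" --pt "0 0.015 0 0" --pt "0 0.006 0 0"

```text
time: 9.35
tool_pos: [625.3, -143.6, 38.4]
tcp_rot: [-1.573, 0.001, -1.567]
contact_force: [-0.3, -1.4, -2.1]
grip_width: 34.2
```

Emit:
arm_command --pt "0 0 0 0" --pt "0 0 0 0" --pt "0 0 0 0"

```text
time: 9.65
tool_pos: [626.9, -145.1, 41.5]
tcp_rot: [-1.568, -0.001, -1.568]
contact_force: [0.7, 0.8, -2.1]
grip_width: 33.9
```

Emit:
arm_command --pt "0 0.005 0 0" --pt "0 0.003 0 0" --pt "0 0.001 0 0" --pt "0 0 0 0" --pt "0 0 0 0"

```text
time: 10.15
tool_pos: [625.9, -144.9, 30.7]
tcp_rot: [-1.571, 0.0, -1.568]
contact_force: [-0.5, 1.0, -2.8]
grip_width: 34.4
```

Emit:
arm_command --pt "0 0.001 0 0" --pt "0 0 0 0" --pt "0 0 0 0"

```text
time: 10.45
tool_pos: [626.0, -144.9, 30.6]
tcp_rot: [-1.57, -0.0, -1.568]
contact_force: [-2.8, 1.3, 5.8]
grip_width: 34.5
```

Emit:
arm_command --pt "0 0 0 0" --pt "0 0 0 0" --pt "0 0 0 0" --pt "0 0 0 0" --claw 0

```text
time: 10.85
tool_pos: [626.0, -144.9, 29.6]
tcp_rot: [-1.571, 0.0, -1.568]
contact_force: [0.2, -1.0, 0.5]
grip_width: 62.1
```

Emit:
arm_command --pt "0 -0.01 0 0" --pt "0 -0.03 0 0" --pt "0 -0.04 0 0" --pt "0 -0.04 0 0" --pt "0 -0.04 0 0"

```text
time: 11.35
tool_pos: [625.8, -144.8, 192.1]
tcp_rot: [-1.57, -0.0, -1.568]
contact_force: [1.3, -1.3, -0.1]
grip_width: 91.6
```

Emit:
arm_command --pt "0.035 -0.01 -0.022 0" --pt "0.04 -0.01 -0.025 0" --pt "0.04 -0.01 -0.025 0" --pt "0.035 -0.01 -0.022 0" --pt "0.019 0 -0.013 0"

```text
time: 11.85
tool_pos: [518.0, -317.3, 232.2]
tcp_rot: [-1.568, -0.003, -1.571]
contact_force: [1.1, -0.3, 0.5]
grip_width: 91.7
```

Emit:
arm_command --pt "0 0 0 0" --pt "0 0 0 0" --pt "0 0 0 0"

```text
time: 12.15
tool_pos: [519.9, -313.1, 229.8]
tcp_rot: [-1.571, 0.0, -1.567]
contact_force: [0.2, 0.8, -0.3]
grip_width: 92.1
```

```bash
python3 w.py yellow 518 -314 0 w4
```

```text
12.15 [ 519.9 -313.1  229.8] [1.    0.004 0.   ]
objective_yellow_center [ 518.6 -314. ] area 1353 1340 0.94 px [314. 212.] tool move x,z mm 0.9 -1.3
```

View pics/w4.png

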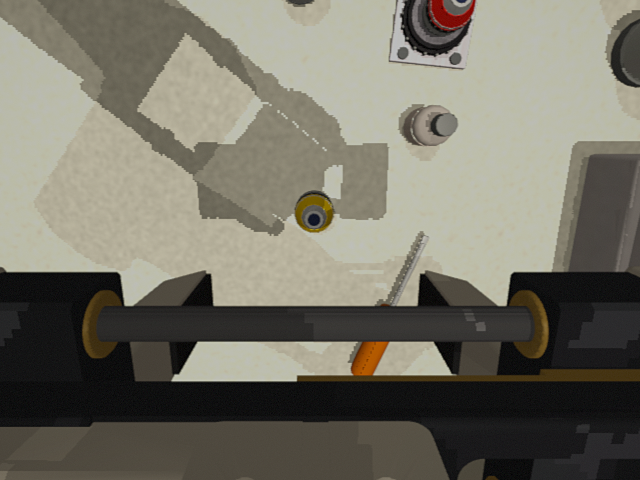

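Yellow is at (314,212), fitted at (518.6,-314.0). The screwdriver tip at (423,235) is clear of the fingers. Red stands on jar 1 at the top of the picture. Descending.

Emit:
arm_command --pt "0.001 0.04 -0.001 0" --pt "0 0.045 0 0" --pt "0 0.045 0 0" --pt "0 0.045 0 0" --pt "0 0.025 0 0"

```text
time: 12.75
tool_pos: [517.3, -312.8, 25.8]
tcp_rot: [-1.575, 0.003, -1.567]
contact_force: [-0.2, -0.1, 0.2]
grip_width: 91.5
```

Emit:
arm_command --pt "0 0.012 0 0" --pt "0 0.004 0 0" --pt "0 0 0 0" --pt "0 0 0 0"

```text
time: 13.15
tool_pos: [519.4, -315.7, 15.4]
tcp_rot: [-1.568, -0.002, -1.568]
contact_force: [0.6, -0.0, 0.2]
grip_width: 91.9
```

Emit:
arm_command --pt "0 0 0 0" --pt "0 0 0 0" --pt "0 0 0 0" --pt "0 0 0 0" --pt "0 0 0 0" --claw 255

```text
time: 13.65
tool_pos: [518.3, -315.2, 13.8]
tcp_rot: [-1.571, 0.0, -1.568]
contact_force: [-0.4, -0.2, 0.1]
grip_width: 56.2
```

Emit:
arm_command --pt "0 0 0 0" --pt "0 0 0 0" --pt "0 0 0 0" --pt "0 0 0 0"

```text
time: 14.05
tool_pos: [518.4, -315.1, 13.6]
tcp_rot: [-1.571, 0.0, -1.568]
contact_force: [-0.2, -0.2, -0.2]
grip_width: 34.3
```

Emit:
arm_command --pt "0 -0.01 0 0" --pt "0 -0.03 0 0" --pt "0 -0.04 0 0" --pt "0 -0.04 0 0" --pt "0 -0.02 0 0"

```text
time: 14.55
tool_pos: [519.3, -315.9, 158.0]
tcp_rot: [-1.567, -0.003, -1.568]
contact_force: [0.0, -1.4, -2.4]
grip_width: 34.6
```

Emit:
arm_command --pt "-0.02 0 0.009 0" --pt "-0.035 0 0.016 0" --pt "-0.045 0 0.02 0" --pt "-0.045 0 0.02 0" --pt "-0.045 0 0.02 0"

```text
time: 15.05
tool_pos: [603.1, -123.2, 154.2]
tcp_rot: [-1.571, 0.0, -1.569]
contact_force: [0.7, -0.1, -3.0]
grip_width: 34.5
```

Emit:
arm_command --pt "-0.035 0 0.016 0" --pt "-0.02 0 0.009 0" --pt "-0.008 0 0.003 0" --pt "0 0 0 0" --pt "0 0 0 0"

```text
time: 15.55
tool_pos: [630.2, -63.0, 153.7]
tcp_rot: [-1.571, -0.0, -1.569]
contact_force: [-0.1, 0.3, -3.1]
grip_width: 34.4
```

```bash
python3 w.py jar 632 -61 0 w5
```

```text
15.55 [630.2 -63.  153.7] [ 1.     0.002 -0.001]
jar_bottom_1_top [645.6  74.8] area 5077 6802 0.43 px [339.  30.] tool move x,z mm -137.8 15.4
```

View pics/w5.png

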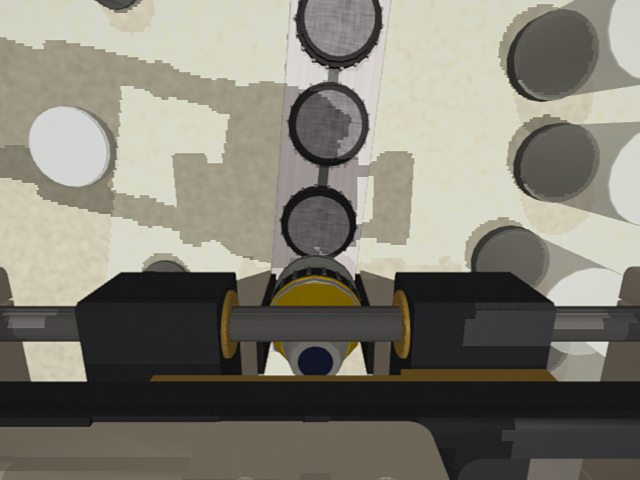

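Yellow is held upright. The jar bottoms visible are jar 2 at (318,222), jar 3 at (328,124) and jar 4 at (339,25, cut off). I'll convert these.

```bash
python3 - <<'E'
from h import *
o=bot.get_obs(); p=vision.capture('wrist'); W=w2c(p,o); print(o['tool_pos'])
for u,x0 in [((318,222),(632,-61)),((328,124),(640,13)),((339,24),(647,81))]:
    print(u,fit([(p,W,np.array(u))],prof['jar_bottom_1_top'],x0)[0].round(1))
E
```

```text
[630.24078025 -63.4552769  153.77671588]
(318, 222) [631.8 -60.9]
(328, 124) [638.9  12.3]
(339, 24) [645.9  78.1]
```

Emit:
arm_command --pt "-0.001 0.02 0.002 0" --pt "0 0.04 0 0" --pt "0 0.03 0 0" --pt "0 0.015 0 0" --pt "0 0.006 0 0"

```text
time: 16.2
tool_pos: [631.9, -61.5, 41.2]
tcp_rot: [-1.573, 0.001, -1.569]
contact_force: [-0.1, -0.5, -2.2]
grip_width: 34.6
```

Emit:
arm_command --pt "0 0 0 0" --pt "0 0 0 0" --pt "0 0.003 0 0" --pt "0 0.003 0 0" --pt "0 0 0 0"

```text
time: 16.7
tool_pos: [632.6, -60.8, 36.7]
tcp_rot: [-1.571, 0.0, -1.568]
contact_force: [0.1, -0.2, -3.0]
grip_width: 34.6
```

Emit:
arm_command --pt "0 0 0 0" --pt "0 0 0 0" --pt "0 0 0 0"

```text
time: 17.0
tool_pos: [632.8, -60.9, 36.8]
tcp_rot: [-1.571, 0.0, -1.568]
contact_force: [-1.4, 1.3, -2.7]
grip_width: 34.0
```

Emit:
arm_command --pt "0.001 0.002 0 0" --pt "0 0.001 0 0" --pt "0 0 0 0" --pt "0 0 0 0"

```text
time: 17.4
tool_pos: [632.7, -61.9, 33.6]
tcp_rot: [-1.571, 0.0, -1.568]
contact_force: [-0.4, -0.9, -1.9]
grip_width: 34.4
```

Emit:
arm_command --pt "0 0.001 0 0" --pt "0 0 0 0" --pt "0 0 0 0"

```text
time: 17.7
tool_pos: [632.7, -61.9, 33.6]
tcp_rot: [-1.57, -0.0, -1.568]
contact_force: [-2.6, -0.1, 5.7]
grip_width: 34.7
```

Emit:
arm_command --pt "0 0 0 0" --pt "0 0 0 0" --pt "0 0 0 0" --pt "0 0 0 0" --claw 0

```text
time: 18.1
tool_pos: [632.8, -61.8, 32.6]
tcp_rot: [-1.571, 0.0, -1.568]
contact_force: [-0.3, -0.1, 0.4]
grip_width: 61.6
```

Emit:
arm_command --pt "0 -0.01 0 0" --pt "0 -0.03 0 0" --pt "0 -0.04 0 0" --pt "0 -0.04 0 0" --pt "0 -0.04 0 0"

```text
time: 18.6
tool_pos: [632.6, -61.8, 195.1]
tcp_rot: [-1.57, -0.0, -1.568]
contact_force: [0.9, 0.6, -0.3]
grip_width: 91.4
```

Emit:
arm_command --pt "0.012 -0.01 -0.031 0" --pt "0.014 -0.01 -0.035 0" --pt "0.013 -0.01 -0.031 0" --pt "0.008 -0.01 -0.02 0" --pt "0.004 0 -0.01 0"

```text
time: 19.1
tool_pos: [505.1, -113.9, 235.0]
tcp_rot: [-1.567, -0.001, -1.569]
contact_force: [-0.3, -0.7, -0.5]
grip_width: 91.7
```

Emit:
arm_command --pt "0 0 0 0" --pt "0 0 0 0" --pt "0 0 0 0"

```text
time: 19.4
tool_pos: [506.5, -112.8, 232.1]
tcp_rot: [-1.571, 0.001, -1.568]
contact_force: [-0.5, -0.1, -0.3]
grip_width: 91.7
```

```bash
python3 w.py blue 506 -112 0 w6
```

```text
19.4 [ 506.5 -112.8  232.1] [ 1.     0.003 -0.   ]
objective_blue_center [ 505.7 -112.8] area 1765 1817 0.95 px [315. 212.] tool move x,z mm -0.0 -0.8
```

View pics/w6.png

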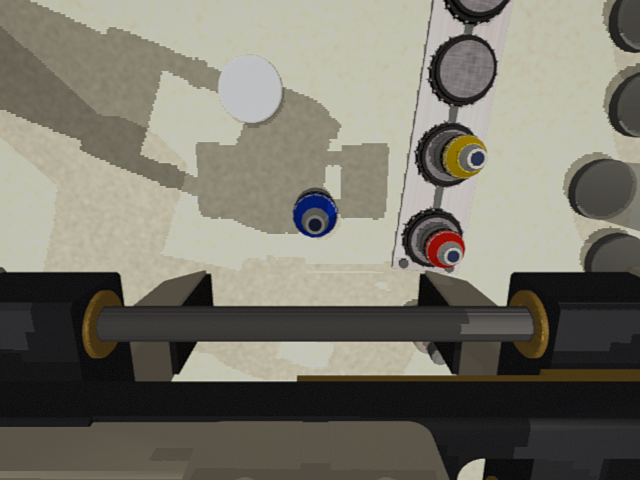

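Red (450,245) and yellow (468,157) stand upright on jars 1 and 2. Blue is directly under the tool at (315,212). Its nose needs clearance from the gripper body, so I grip at about 43 mm (TCP z 32).

Emit:
arm_command --pt "0 0.04 -0.001 0" --pt "0 0.045 0 0" --pt "0 0.045 0 0" --pt "0 0.04 0 0" --pt "0 0.018 0 0"

```text
time: 20.0
tool_pos: [503.1, -112.1, 40.7]
tcp_rot: [-1.576, 0.002, -1.568]
contact_force: [-0.7, 0.0, 0.0]
grip_width: 91.8
```

Emit:
arm_command --pt "0 0.008 0 0" --pt "0 0.004 0 0" --pt "0 0 0 0" --pt "0 0 0 0"

```text
time: 20.4
tool_pos: [505.7, -113.4, 33.8]
tcp_rot: [-1.569, -0.001, -1.568]
contact_force: [0.7, -0.5, 0.2]
grip_width: 92.1
```

Emit:
arm_command --pt "0 0 0 0" --pt "0 0 0 0" --pt "0 0 0 0" --pt "0 0 0 0" --pt "0 0 0 0" --claw 255

```text
time: 20.9
tool_pos: [504.9, -113.2, 32.8]
tcp_rot: [-1.571, 0.0, -1.568]
contact_force: [-0.3, -0.1, -0.2]
grip_width: 56.4
```

Emit:
arm_command --pt "0 0 0 0" --pt "0 0 0 0" --pt "0 0 0 0" --pt "0 0 0 0"

```text
time: 21.3
tool_pos: [505.1, -113.2, 32.8]
tcp_rot: [-1.57, -0.0, -1.568]
contact_force: [1.6, 0.6, -0.5]
grip_width: 38.6
```

Emit:
arm_command --pt "0 -0.01 0 0" --pt "0 -0.03 0 0" --pt "0 -0.04 0 0" --pt "0 -0.035 0 0" --pt "0 -0.015 0 0"

```text
time: 21.8
tool_pos: [505.6, -113.5, 166.4]
tcp_rot: [-1.567, -0.002, -1.568]
contact_force: [0.1, -0.7, -4.2]
grip_width: 38.5
```

Emit:
arm_command --pt "-0.015 0 0.011 0" --pt "-0.028 0 0.02 0" --pt "-0.035 0 0.026 0" --pt "-0.035 0 0.026 0" --pt "-0.035 0 0.026 0"

```text
time: 22.3
tool_pos: [613.5, 36.5, 162.8]
tcp_rot: [-1.572, 0.0, -1.569]
contact_force: [-0.6, -0.4, -3.4]
grip_width: 38.4
```

Emit:
arm_command --pt "-0.025 0 0.018 0" --pt "-0.014 0 0.01 0" --pt "-0.006 0 0.004 0" --pt "0 0 0 0" --pt "0 0 0 0"

```text
time: 22.8
tool_pos: [644.6, 79.3, 162.6]
tcp_rot: [-1.572, -0.0, -1.569]
contact_force: [0.1, 0.6, -3.9]
grip_width: 38.1
```

```bash
python3 w.py jar 647 80 0 w7
```

```text
22.8 [644.6  79.3 162.6] [ 1.     0.002 -0.001]
```

View pics/w7.png

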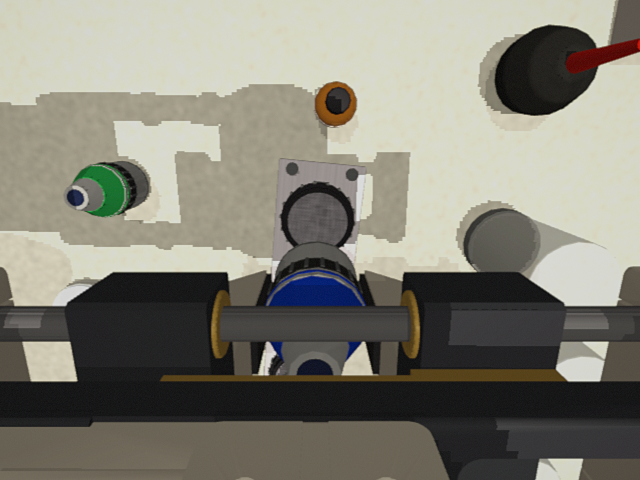

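Jar 4 shows at (317,218), with the amber oil bottle beyond it at (336,104) and blue held upright. Checking the fit.

```bash
python3 - <<'E'
from h import *
o=bot.get_obs(); p=vision.capture('wrist'); W=w2c(p,o); print(o['tool_pos'])
print(fit([(p,W,np.array((317,218)))],prof['jar_bottom_1_top'],(647,80))[0].round(1))
E
```

```text
[644.80097678  79.0080036  162.86580981]
[645.6  82.8]
```

Emit:
arm_command --pt "-0.002 0.02 0.002 0" --pt "0 0.035 0 0" --pt "0 0.027 0 0" --pt "0 0.013 0 0" --pt "0 0.006 0 0"

```text
time: 23.45
tool_pos: [646.7, 81.6, 60.7]
tcp_rot: [-1.573, 0.0, -1.569]
contact_force: [-0.1, -0.3, -3.1]
grip_width: 38.2
```

Emit:
arm_command --pt "0 0 0 0" --pt "0 0 0 0" --pt "0 0.003 0 0" --pt "0 0.002 0 0" --pt "0 0 0 0"

```text
time: 23.95
tool_pos: [647.3, 82.2, 56.9]
tcp_rot: [-1.571, 0.0, -1.568]
contact_force: [0.6, 0.1, -3.5]
grip_width: 38.3
```

Emit:
arm_command --pt "0 0 0 0" --pt "0 0 0 0"

```text
time: 24.15
tool_pos: [647.4, 82.2, 56.9]
tcp_rot: [-1.571, 0.0, -1.568]
contact_force: [0.3, 0.1, -3.5]
grip_width: 38.4
```

Emit:
arm_command --pt "0.001 0.002 -0.001 0" --pt "0 0.001 0 0" --pt "0 0.001 0 0" --pt "0 0 0 0" --pt "0 0 0 0"

```text
time: 24.65
tool_pos: [646.3, 81.2, 52.8]
tcp_rot: [-1.571, 0.0, -1.568]
contact_force: [-1.4, 0.8, -2.1]
grip_width: 38.5
```

Emit:
arm_command --pt "0 0.001 0 0" --pt "0 0 0 0" --pt "0 0 0 0"

```text
time: 24.95
tool_pos: [646.4, 81.2, 52.7]
tcp_rot: [-1.57, 0.0, -1.568]
contact_force: [-2.9, 0.1, 5.3]
grip_width: 38.3
```

Emit:
arm_command --pt "0 0 0 0" --pt "0 0 0 0" --pt "0 0 0 0" --pt "0 0 0 0" --claw 0

```text
time: 25.35
tool_pos: [646.5, 81.2, 51.6]
tcp_rot: [-1.57, 0.0, -1.568]
contact_force: [-0.7, -0.2, -0.3]
grip_width: 65.6
```

Emit:
arm_command --pt "0 -0.01 0 0" --pt "0 -0.03 0 0" --pt "0 -0.04 0 0" --pt "0 -0.045 0 0" --pt "0 -0.045 0 0"

```text
time: 25.85
tool_pos: [646.1, 81.2, 224.1]
tcp_rot: [-1.57, 0.0, -1.568]
contact_force: [1.3, -0.1, -0.0]
grip_width: 91.6
```

Emit:
arm_command --pt "-0.007 -0.01 -0.036 0" --pt "-0.008 0 -0.045 0" --pt "-0.007 0 -0.04 0" --pt "-0.004 0 -0.023 0" --pt "-0.002 0 -0.01 0"

```text
time: 26.35
tool_pos: [490.5, 109.2, 232.9]
tcp_rot: [-1.57, 0.0, -1.568]
contact_force: [0.2, -0.4, -0.1]
grip_width: 92.1
```

Emit:
arm_command --pt "0 0 0 0" --pt "0 0 0 0" --pt "0 0 0 0"

```text
time: 26.65
tool_pos: [493.5, 108.5, 231.6]
tcp_rot: [-1.57, 0.0, -1.569]
contact_force: [-0.0, 0.4, 0.5]
grip_width: 91.6
```

```bash
python3 w.py green 492 109 0 w8
```

```text
26.65 [493.5 108.5 231.6] [1.    0.002 0.001]
objective_green_center [490.8 110.2] area 1568 1566 0.69 px [313. 210.] tool move x,z mm -1.7 -2.7
```

View pics/w8.png

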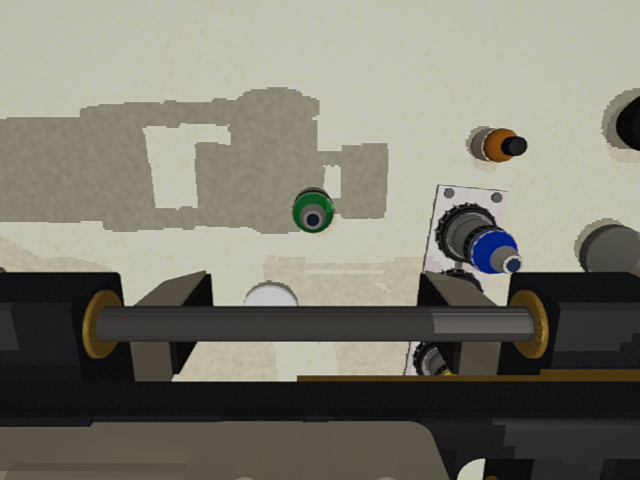

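Blue stands upright on jar 4, beside the oil bottle at (505,145). Green is at (313,210), fitted at (490.8,110.2). Descending.

Emit:
arm_command --pt "-0.001 0.04 -0.001 0" --pt "0 0.045 0 0" --pt "0 0.045 0 0" --pt "0 0.04 0 0" --pt "0 0.024 0 0"

```text
time: 27.25
tool_pos: [490.1, 109.5, 34.4]
tcp_rot: [-1.575, -0.0, -1.569]
contact_force: [0.3, 0.3, 0.4]
grip_width: 91.9
```

Emit:
arm_command --pt "0 0.009 0 0" --pt "0 0.004 0 0" --pt "0 0 0 0" --pt "0 0 0 0" --pt "0 0 0 0"

```text
time: 27.75
tool_pos: [492.1, 109.9, 25.9]
tcp_rot: [-1.568, 0.0, -1.568]
contact_force: [0.3, 0.4, 0.2]
grip_width: 91.9
```

Emit:
arm_command --pt "0 0 0 0" --pt "0 0 0 0" --pt "0 0 0 0" --pt "0 0 0 0" --pt "0 0 0 0" --claw 255

```text
time: 28.25
tool_pos: [491.3, 109.8, 24.7]
tcp_rot: [-1.571, 0.0, -1.568]
contact_force: [0.8, -1.0, 0.0]
grip_width: 56.3
```

Emit:
arm_command --pt "0 0 0 0" --pt "0 0 0 0" --pt "0 0 0 0" --pt "0 0 0 0"

```text
time: 28.65
tool_pos: [491.3, 109.8, 24.7]
tcp_rot: [-1.571, 0.0, -1.568]
contact_force: [-0.4, 0.2, -0.1]
grip_width: 36.4
```

Emit:
arm_command --pt "0 -0.01 0 0" --pt "0 -0.03 0 0" --pt "0 -0.045 0 0" --pt "0 -0.04 0 0" --pt "0 -0.02 0 0"

```text
time: 29.15
tool_pos: [492.2, 109.9, 173.6]
tcp_rot: [-1.566, 0.0, -1.568]
contact_force: [0.8, -0.3, -3.5]
grip_width: 36.4
```

Emit:
arm_command --pt "0.008 0 0.012 0" --pt "0.014 0 0.022 0" --pt "0.018 0 0.028 0" --pt "0.018 0 0.028 0" --pt "0.018 0 0.026 0"

```text
time: 29.65
tool_pos: [608.2, 32.7, 167.9]
tcp_rot: [-1.573, 0.0, -1.568]
contact_force: [0.4, 0.2, -3.3]
grip_width: 36.3
```

Emit:
arm_command --pt "0.012 0 0.018 0" --pt "0.006 0 0.01 0" --pt "0.003 0 0.004 0" --pt "0 0 0 0" --pt "0 0 0 0"

```text
time: 30.15
tool_pos: [638.8, 13.4, 168.9]
tcp_rot: [-1.573, 0.0, -1.568]
contact_force: [0.8, 0.9, -2.8]
grip_width: 36.7
```

Emit:
arm_command --pt "0 0 0 0" --pt "0 0 0 0"

```text
time: 30.35
tool_pos: [639.2, 13.6, 169.9]
tcp_rot: [-1.571, 0.0, -1.568]
contact_force: [-0.7, 1.1, -3.8]
grip_width: 35.9
```

Emit:
arm_command --pt "0.001 0.02 0 0" --pt "0 0.038 0 0" --pt "0 0.035 0 0" --pt "0 0.018 0 0" --pt "0 0.006 0 0"

```text
time: 30.85
tool_pos: [637.9, 12.6, 50.4]
tcp_rot: [-1.575, 0.001, -1.568]
contact_force: [-0.3, 0.5, -2.5]
grip_width: 36.4
```

Emit:
arm_command --pt "0 0 0 0" --pt "0 0 0 0" --pt "0 0.003 0 0" --pt "0 0 0 0" --pt "0 0 0 0"

```text
time: 31.35
tool_pos: [639.8, 12.1, 50.3]
tcp_rot: [-1.57, 0.0, -1.568]
contact_force: [-1.0, 0.1, -4.2]
grip_width: 36.4
```

Emit:
arm_command --pt "0 0 0 0" --pt "0 0 0 0"

```text
time: 31.55
tool_pos: [639.6, 12.1, 49.9]
tcp_rot: [-1.57, 0.0, -1.568]
contact_force: [0.2, -0.1, -3.6]
grip_width: 36.3
```

Emit:
arm_command --pt "0 0.003 0 0" --pt "0 0.001 0 0" --pt "0 0.001 0 0" --pt "0 0 0 0" --pt "0 0 0 0"

```text
time: 32.05
tool_pos: [639.5, 12.2, 44.7]
tcp_rot: [-1.571, 0.0, -1.568]
contact_force: [-1.3, 0.7, -2.1]
grip_width: 36.2
```

Emit:
arm_command --pt "0 0.001 0 0" --pt "0 0 0 0" --pt "0 0 0 0"

```text
time: 32.35
tool_pos: [639.5, 12.2, 44.7]
tcp_rot: [-1.57, -0.0, -1.568]
contact_force: [-3.4, 1.1, 5.2]
grip_width: 36.5
```

Contact is confirmed. I'll release, rise, back off and check.

Emit:
arm_command --pt "0 0 0 0" --pt "0 0 0 0" --pt "0 0 0 0" --pt "0 0 0 0" --claw 0

```text
time: 32.75
tool_pos: [639.7, 12.1, 43.7]
tcp_rot: [-1.57, 0.0, -1.568]
contact_force: [0.3, 0.1, 0.9]
grip_width: 63.5
```

Emit:
arm_command --pt "0 -0.01 0 0" --pt "0 -0.03 0 0" --pt "0 -0.045 0 0" --pt "0 -0.045 0 0" --pt "0 -0.045 0 0"

```text
time: 33.25
tool_pos: [639.3, 12.2, 221.3]
tcp_rot: [-1.57, -0.0, -1.568]
contact_force: [0.9, -0.5, -0.1]
grip_width: 92.1
```

Emit:
arm_command --pt "0 -0.02 -0.04 0" --pt "0 -0.01 -0.045 0" --pt "0 0 -0.045 0" --pt "0 0 -0.045 0" --pt "0 0 -0.03 0"

```text
time: 33.75
tool_pos: [431.7, 11.9, 249.5]
tcp_rot: [-1.57, -0.0, -1.568]
contact_force: [0.5, -0.4, 0.3]
grip_width: 91.8
```

Emit:
arm_command --pt "0 0 0 0" --pt "0 0 0 0" --pt "0 0 0 0" --pt "0 0 0 0"

```text
time: 34.15
tool_pos: [435.5, 11.5, 248.7]
tcp_rot: [-1.571, 0.0, -1.568]
contact_force: [0.0, 0.1, 0.3]
grip_width: 91.6
```

```bash
python3 - <<'E'
from h import *
ps=[vision.capture(c) for c in ['scene','side']]
for p,c in zip(ps,['a','b']): save(p,'end'+c)
cv2.imwrite('pics/end.png',np.hstack([cv2.resize(ps[0]['img'][170:370,190:390],(400,400)),cv2.resize(ps[1]['img'][140:340,200:400],(400,400))])[:,:,::-1])
J={'red':(625,-144),'yellow':(632,-61),'green':(639.3,12.8),'blue':(646.3,81.7)}
for k,j in J.items():
    n=f'objective_{k}_center'
    for c,p in zip('ab',ps):
        for d in vision.regions_of(p,n):
            if d['confidence']<.3: continue
            x,e=fit([(p,p['world_to_cam'],cen(d['mask']))],[(r,z+20) for r,z in prof[n]],j)
            print(k,c,x.round(1),'off',(x-j).round(1),round(d['confidence'],2))
for n in names[5:]:
    for c,p in zip('ab',ps):
        for d in vision.regions_of(p,n)[:1]:
            print(n,c,fit([(p,p['world_to_cam'],cen(d['mask']))],prof[n],(640,150))[0].round(1))
print(bot.get_obs()['tool_pos'])
E
```

```text
red a [ 626.4 -144.6] off [ 1.4 -0.6] 0.57
red a [ 652.4 -105. ] off [27.4 39. ] 0.44
red b [ 624.8 -144.2] off [-0.2 -0.2] 0.94
yellow a [633.9 -61.6] off [ 1.9 -0.6] 0.69
yellow b [630.7 -58.5] off [-1.3  2.5] 0.95
yellow b [641.2 181.1] off [  9.2 242.1] 0.57
green a [640.8   9.1] off [ 1.5 -3.7] 0.83
green b [637.7  12.4] off [-1.6 -0.4] 0.67
green b [587.7 -88.7] off [ -51.6 -101.5] 0.58
blue a [647.8  82. ] off [1.5 0.3] 0.81
blue b [644.3  81.9] off [-2.   0.2] 0.7
oil_bottle_center a [659.4 167. ]
oil_bottle_center b [657.3 169.6]
cleaner_bottle_center a [ 620.3 -236.1]
[434.5276943   11.62164959 248.73699027]
```

View pics/end.png

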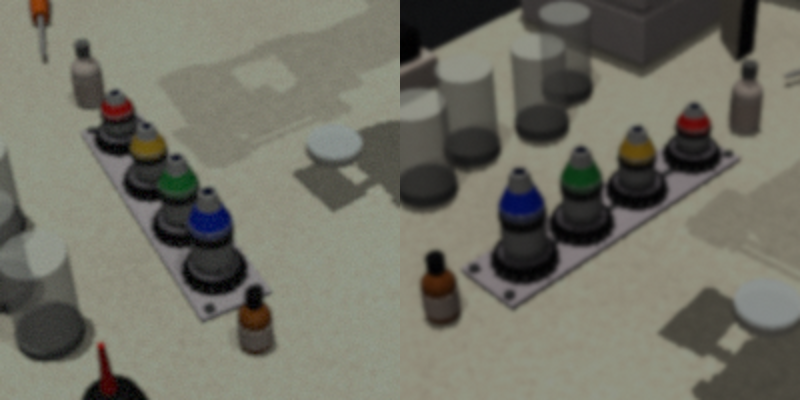

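All four stand upright and centred in the right order, blue beside the oil bottle. Both bottles are in place. Handing in.

```bash
python3 -c "
from plant import job;print(job.close_job())"
```

```text
the job is handed in; nothing more can be done
None
```

I set all four objectives on the jar bottoms in the order asked: blue beside the amber oil bottle, then green, yellow and red at the far end. The job was handed in at about 34 s on the robot's clock, with the gripper open, raised and clear; it gave no verdict.

- **Setting down:** each objective was lowered until the wrist force showed contact, then released.
- **Positions:** in the final scene and side views, all four fit within about 4 mm of the measured jar centres, against the 10 mm limit. All look upright.
- **Bottles:** in the final views both bottles stand where they were, with fits within about 3 mm of the start. The cleaner bottle's final fit comes from the scene camera only, because the network missed it in the side view.
- **Checks that disagreed:**
  - The networks gave a few low-confidence false detections (0.44–0.58), which I discarded because they lay far from where the objectives stood.
  - The scene and side cameras differ by up to 3.6 mm on an objective's position, most for yellow and green. Green's largest offset of about 4 mm is in the scene view, where its neighbours partly hide it; the side view put it within 2 mm.

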